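Hold the plug gauge over the bore

TASK

The plug gauge is out for a bore check: first lower its case's lid until it is fully shut, without slamming it, then pick the gauge up by its handle and carry it over the top of the chip guard to the bored steel cylinder (not the solid blank). Stop with the gauge's nose hovering about 10 mm above the mouth of the bore, upright, still and centred on it, and finish there still holding it: nothing is put down or let go. The gauge must never touch the cylinder, nothing may bump the guard, and the cylinder, the blank, the bearing, the wrench and the hammer stay where they are.

Things in the scene. Friction and masses are not known exactly. Their poses are not given: they have to be found in the camera images.
- case: black plastic instrument case with grey foam inside, fixed to the bench, 130 (its x) x 180 (its y) x 45 mm high without the lid. Origin: centre of its underside, on the bench; the hinge is on its +x side. It may stand left or right of the guard, and is turned a little.
- lid (a joint): opening angle of the case's lid, rad: 0 = shut, 1.57 = standing straight up, 1.9 = stop; starts between 1.25 and 1.75. The hinge is stiff (0.19 N m of friction): the 200 g lid stays wherever it is left; about 3 N at its free edge moves it. The lid is a black slab 130 x 180 x 12 mm thick, with a small steel tab (10 mm out, 45 mm wide) at the middle of its free edge and nothing sticking up from its outer face. Shut, its top is 57.5 mm above the bench.
- lid_hinge (a point): middle of the hinge axis, on the lid's inner face, 45.5 mm above the bench, 65 mm to +x of the case's centre in the case's frame. It turns with the lid: its y lies along the axis, its -x points along the lid to the free edge (130 mm away), its z is the lid's outward normal (up when shut; the outer face is 12 mm out along z).
- lid_front (a point): middle of the lid's free edge, on the outer face (130 mm from the hinge); same axes as lid_hinge.
- gauge_handle (a point): loose plug gauge standing on its nose, 105 mm tall, about 0.25 to 0.5 kg: below, a smooth steel plug 36 mm in diameter and 40 mm high (the nose); above it, a banded aluminium handle 22 mm in diameter and 65 mm high. This point is on the gauge's axis 75 mm above its underside, about mid-handle. z points up along the axis. It stands on the robot's side of the case, its axis 110 to 125 mm from the case's centre along the case's -x.
- gauge_nose (a point): centre of the flat underside of the gauge's nose; z points up along the gauge's axis.
- guard: chip guard fixed to the bench between the case and the cylinders: an upright grey steel sheet 320 mm long (its x) and 5 mm thick (9 mm at the top rim), 130 mm high, on a foot 40 mm wide. Origin: centre of its underside, on the bench.
- work_bore (a point): centre of the mouth of the bore, in the flat top of the loose bored steel cylinder: 90 mm in diameter, 85 mm high, 3.3 kg, upright on the bench, with a through bore 40 mm in diameter. z points up. It stands on the other side of the guard from the case.
- blank: bystander: solid steel cylinder without a bore, 80 mm in diameter, 70 mm high, upright near the bored cylinder, centres about 120 mm apart along x, either one nearer to the robot. Origin: centre of its underside.
- bearing: bystander: small dark steel bearing ring, 36 mm in diameter, 12 mm high, lying flat near the gauge. Origin: centre of its underside.
- wrench: bystander: wrench lying flat on the bench beyond the work, on the left. Origin on its underside.
- hammer: bystander: hammer lying on the bench beyond the work, on the right. Origin on its underside.
Not all that is in view belongs to the job. Leave any black look-alike of the part that bears work_bore alone.

How it is judged:
On the way, in this order (a step that is already met when the one before it is completed fails the run):
1. the lid is fully shut (under 0.06 rad) while the gauge still stands on the bench (value of joint lid below 0.06 rad and height (world z) of gauge_nose below 0.01 m), for 0.2 s.
2. the gauge is held with its nose above the top of the guard, over the guard (z of gauge_nose in the frame of guard above 0.13 m and y of gauge_nose in the frame of guard between -0.05 and 0.05 m and x of gauge_nose in the frame of guard between -0.18 and 0.18 m).
At the end, for the whole second after the job is handed in: The lid is shut (under 0.06 rad); the gauge is held in the fingers, still, upright within 0.1 rad, its nose 3 to 18 mm above the bore's mouth and within 6 mm of its centre, touching neither cylinder nor guard; the bored cylinder has moved less than 10 mm and the bystanders less than 15 mm (value of joint lid below 0.06 rad and z of gauge_nose in the frame of work_bore between 0.003 and 0.018 m and horizontal distance between gauge_nose and work_bore below 0.006 m and angle between gauge_nose's own z axis and vertical below 0.1 rad and linear speed of gauge below 0.02 m/s and contact force between the fingers and gauge above 1 N and contact force between gauge and work below 0.3 N and contact force between gauge and guard below 0.3 N and angle between work_bore's own z axis and vertical below 0.03 rad and distance of work_bore from where it was at the start of the episode below 0.01 m and distance of each of blank, bearing, wrench, hammer from where it was at the start of the episode below 0.015 m); the arm keeps its last pose, push and grip.
It fails at once if the gauge touches the bored cylinder (contact force between gauge and work above 0.5 N).
It fails at once if the guard is bumped (contact force between guard and anything else above 2 N).
It fails at once if the lid is slammed (closing faster than 4 rad/s) (velocity of joint lid below -4 rad/s).
It fails at once if the bored cylinder or a bystander is pushed away (distance of work_bore from where it was at the start of the episode above 0.01 m or distance of any of blank, bearing, wrench, hammer from where it was at the start of the episode above 0.015 m).
It also fails if it takes over 64 s, if anything falls off the work surface, if the arm or the gripper's body presses on something with over 40 N, if the wrist force passes 120 N, or if a joint passes its speed limit or range.

ROBOT

A 7-joint arm with a two-finger parallel gripper is mounted at the origin on the work surface. World frame = base frame: x ahead of the robot, y to its left, z up, the work surface at z = 0. Lengths are in m, angles in rad, forces in N, time in s.
With the tool pointing down it reaches from about 0.4 to 0.75 m from the base axis. Payload 19.5 kg.
Tool frame: the origin (TCP) lies midway between the tips of the shut fingers; the grasp point (between the pads) lies 19 mm behind it; z points along the fingers, y is the line along which they close (so a half turn about z gives the same grasp; the last joint's range is limited). The gripper opens to 85 mm and grips with 20 to 120 N. Pads are 22 mm wide; open, the fingers measure 114 mm over their backs; the gripper's body (76 mm by 85 mm) begins 54 mm behind the grasp point. The pads swing forward as they close: fully open they stand 13 mm farther back than shut.
Start: joints at [-1.36, 0.707, -0.028, 1.485, 0.022, 0.951, -0.075], TCP at [0.144, 0.557, 0.231] pointing down, gripper open.
Joint ranges: [-2.71, 2.71], [-0.32, 2.16], [-1.57, 1.52], [0, 2.45], [-1.46, 4.6], [0, 2.02], [-2.83, 2.83]. Speed limits (rad/s): [1.89, 1.89, 2.57, 2.57, 3.01, 3.01, 3.01].

INTERFACE

Orientations are given as a unit quaternion [w, x, y, z].
In Python, from cell import arm, optics, job gives the robot as it stands.
- The arm moves only by the tool arm_command, never from a script. Its argument "rows" is a list of rows, each an object of numbers: "ax", "ay", "az": the turn, a rotation vector about the tool's x, y, z as a fraction of full scale; "tx", "ty", "tz": the shift along the tool's x, y, z as a fraction of full scale; "hand": the closure, from -1 (fully open) to 1 (shut). A call has 1 to 20 rows; each row is the pose to reach, as a shift and turn from the pose commanded when the call began, along the tool's axes at that moment; what a row does not reach only later rows make up. Full scale, the value 1, is 0.25 m for a shift and 45 degrees for a turn. A row lasts 1/10 s, in which the tool goes at most 50 mm and 8.59 degrees, less where a joint would pass 70% of its speed; a pose out of reach is approached as far as the arm can. A call with a number of a shift or a turn outside -1 to 1 is refused whole. A call with a gripper value outside its range is refused whole. The fingers move at their own pace and stop on an object; "newtons" is the grip in N (left out, the last holds). Time passes only in rows, so rows that repeat a pose let the fingers close. It gives the time, the measured TCP pose, the force, the opening and the grip force at its end, in the units of the state.
- arm.state(): the state, without advancing time (a new reading comes with each control period).
- optics.get_image(name): name is "scene" or "top" or "wrist"; returns the picture (420x560x3 uint8, red, green, blue); there is no depth.
- optics.camera_info(name): a dict with "fx", "fy", "cx", "cy" (pixels), "R" (3x3) and "t" (3): a world point X has camera coordinates R X + t. Camera axes: x right, y down, z forward; pixel columns grow to the right and rows downward; lengths in m; the calibration is good to about 2 mm. A picture is of the moment at which its call begins: read the wrist's pose just before it. camera_info takes no time and is no camera call; for the wrist camera it gives the pose at the moment of the call.
- job.close_job(): hands the job in; it is judged then, once.
The state is a dict: "clock": time; "joint_positions": joint angles; "qd": joint speeds; "tau": joint torques, N m; "position": TCP position; "eef_rot": TCP orientation; "contact_force": force on the tool from outside, world axes, zero at the start; "moment": the same for the moment, N m; "grip_width": finger opening in m; "gripper_force": force on a finger pad.
Only numpy, scipy, OpenCV 4.12 (cv2) and the standard library are available. Lean on these libraries where they do the work, as an engineer would, in place of code of your own. Each camera call takes 0.05 s, during which the arm holds its last target. There are 200 camera calls.

## Working session

There is one attempt and no reset: what is moved stays moved. The work goes in short steps, Python scripts to look and compute and a tool call to move; the robot and the scene stay as the last step left them, time stands still between calls to the robot, and variables do not carry over. Pictures are saved under pics/ and viewed, at most 10 in all, crops included, and the job is handed in when it is done.

Besides the shell and the picture viewer there is one more tool, called after ">>>" as name(argument=value, ...) on one line, values as JSON. arm_command: Moves the arm, as the interface text tells. Its arguments: {"type":"object","properties":{"rows":{"type":"array"},"newtons":{"type":"number"}},"required":["rows"]}

```bash
ls; mkdir -p pics
python3 - <<'E'
from cell import arm, optics, job
import cv2,numpy as np
for n in ("scene","top"):
    im=optics.get_image(n); cv2.imwrite(f"pics/{n}0.png",im[:,:,::-1])
    c=optics.camera_info(n); print(n,c["fx"],c["cx"],c["cy"],np.round(-np.array(c["R"]).T@c["t"],3),np.round(c["R"],2).tolist())
s=arm.state(); print(s)
E
```

```text
pics
scene 485.90595685046026 272.8133101706974 219.46031654439759 [0.95  0.609 0.847] [[-0.81, 0.59, -0.01], [0.41, 0.56, -0.72], [-0.42, -0.58, -0.69]]
top 514.7140438895331 276.4377698876108 212.95406292837092 [0.305 0.004 1.209] [[-0.03, -1.0, 0.03], [-0.98, 0.02, -0.2], [0.2, -0.03, -0.98]]
{'clock': 0.1, 'joint_positions': array([-1.35968208,  0.70703655, -0.02763999,  1.48491442,  0.02198042,
        0.95090664, -0.07547951]), 'qd': array([-0.00038021, -0.00232606,  0.00089872, -0.00258787,  0.00089123,
       -0.0016636 ,  0.00125136]), 'tau': array([ 1.56614868e-03, -8.84296703e+01,  1.23676982e+00, -2.36457396e+01,
        1.70791859e-02,  4.93709333e-03, -6.84210320e-06]), 'position': array([0.14375217, 0.55651063, 0.23088533]), 'eef_rot': array([-6.19721171e-05,  1.26058246e-01,  9.92022725e-01, -4.77964485e-04]), 'contact_force': array([ 0.27033251, -0.15219688,  0.22337076]), 'moment': array([-0.01712988, -0.01702464,  0.03120529]), 'gripper_force': 0.0, 'grip_width': 0.08557030193173924}
```

View pics/scene0.png

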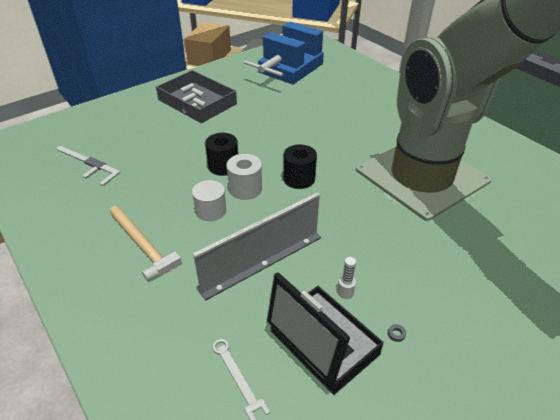

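View pics/top0.png

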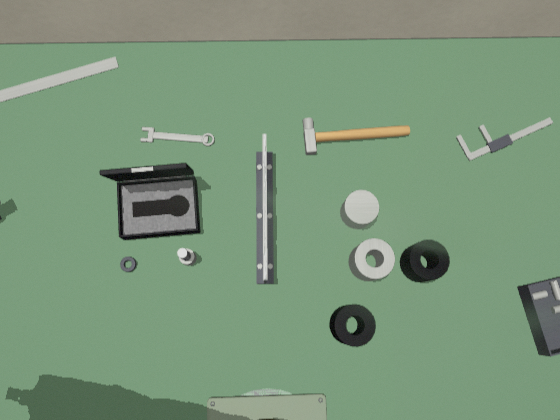

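Scene and top show the case left of the guard (top (158,208)) with its lid up (tab at top (143,169), scene (312,300)). The gauge is at top (186,254) and scene (348,275). The bored grey cylinder is at top (374,258), the blank at (362,207), the guard rim at x≈265, rows 135–280, and the bearing at (128,264).

```bash
cat > h.py <<'E'
import numpy as np, cv2
from cell import arm, optics
def ray(c,u,v):
    R=np.array(c["R"]);o=-R.T@np.array(c["t"])
    d=R.T@np.array([(u-c["cx"])/c["fx"],(v-c["cy"])/c["fy"],1]);return o,d/np.linalg.norm(d)
def plane(c,u,v,z):
    o,d=ray(c,u,v);return o+d*(z-o[2])/d[2]
def two(c1,p1,c2,p2):
    o1,d1=ray(c1,*p1);o2,d2=ray(c2,*p2)
    s=np.linalg.lstsq(np.c_[d1,-d2],o2-o1,rcond=None)[0]
    a,b=o1+d1*s[0],o2+d2*s[1];return (a+b)/2,np.linalg.norm(a-b)
def proj(c,X):
    p=np.array(c["R"])@X+np.array(c["t"]);return p[:2]/p[2]*[c["fx"],c["fy"]]+[c["cx"],c["cy"]]
def blobs(m,x0,y0,x1,y1,amin=15):
    n,l,s,ce=cv2.connectedComponentsWithStats(m[y0:y1,x0:x1].astype(np.uint8))
    return [(tuple(np.round(ce[i]+[x0,y0],1)),(s[i,:4]+[x0,y0,0,0]).tolist(),int(s[i,4])) for i in range(1,n) if s[i,4]>=amin]
E
python3 - <<'E'
from h import *
np.set_printoptions(precision=4,suppress=True)
T=cv2.imread("pics/top0.png");S=cv2.imread("pics/scene0.png");ct=optics.camera_info("top");cs=optics.camera_info("scene")
bright=lambda I,t:(I.min(2)>t)
print("tabT",blobs(bright(T,110),120,160,170,178)); print("tabS",blobs(bright(S,130),295,285,330,315))
print("gauge",blobs(bright(T,100),170,235,205,275))
print("cyl",blobs(bright(T,105),340,185,400,285))
print("dark in bore",blobs(T.max(2)<120,358,240,392,276))
dark=(T.max(2)<60)
print("case",blobs(dark,95,150,205,245,100))
print("guard",blobs(bright(T,90),240,120,290,290))
print("bearing",blobs(dark,115,250,145,280))
m=dark[175:245,95:205].astype(np.uint8)
cn=max(cv2.findContours(m,cv2.RETR_EXTERNAL,cv2.CHAIN_APPROX_SIMPLE)[0],key=cv2.contourArea)
print(cv2.approxPolyDP(cn,4,True)[:,0]+[95,175])
cv2.imwrite("pics/zoom.png",np.hstack([cv2.resize(T[150:280,90:220],(400,400),interpolation=2),cv2.resize(S[240:400,250:410],(400,400),interpolation=2)]))
E
```

```text
tabT [((np.float64(141.5), np.float64(162.4)), [120, 160, 50, 8], 279), ((np.float64(141.6), np.float64(169.0)), [131, 166, 22, 7], 99)]
tabS [((np.float64(314.4), np.float64(297.9)), [295, 285, 35, 30], 379), ((np.float64(325.6), np.float64(288.0)), [319, 285, 11, 10], 61)]
gauge [((np.float64(186.5), np.float64(254.3)), [170, 235, 35, 40], 1257)]
cyl [((np.float64(370.5), np.float64(232.9)), [340, 185, 60, 100], 5352)]
dark in bore [((np.float64(376.2), np.float64(256.5)), [366, 250, 18, 17], 154), ((np.float64(359.5), np.float64(273.5)), [358, 270, 6, 6], 17)]
case [((np.float64(154.3), np.float64(194.1)), [100, 164, 100, 76], 1623), ((np.float64(161.2), np.float64(206.9)), [133, 196, 56, 21], 837)]
guard [((np.float64(263.5), np.float64(202.4)), [240, 120, 50, 170], 7425)]
bearing []
[[102 175]
 [119 181]
 [122 238]
 [199 232]
 [194 177]
 [123 182]
 [181 175]]
```

View pics/zoom.png

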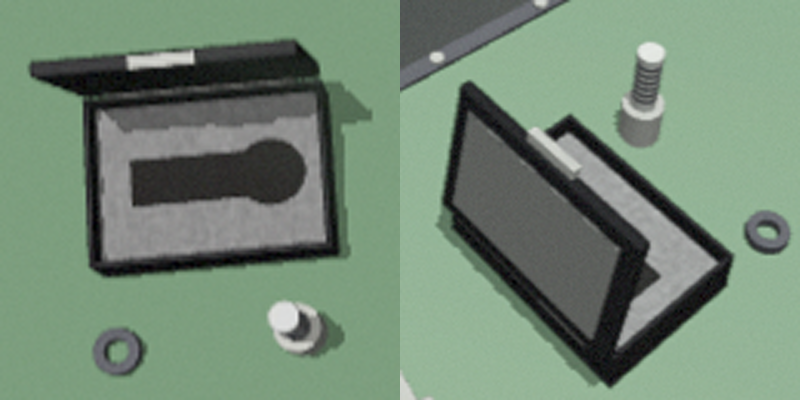

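The zoom shows the gauge's top disk at top (182.3,253.0) and scene (350.4,260.4), and the tab at top (141.6,169) and scene (311.6,300.8). The lid stands a little past or short of vertical.

Run:
```python
from h import *
np.set_printoptions(precision=4,suppress=True)
T=cv2.imread("pics/top0.png");S=cv2.imread("pics/scene0.png");ct=optics.camera_info("top");cs=optics.camera_info("scene")
gray=lambda I,lo,hi=256:((I.max(2).astype(int)-I.min(2)<22)&(I.mean(2)>lo)&(I.mean(2)<hi))
print("tab",two(ct,(141.6,169),cs,(311.6,300.8)))
print("gauge top",two(ct,(182.3,253.0),cs,(350.4,260.4)),plane(ct,182.3,253,.105))
# case rim corners (z .0455): near side from zoom
z=lambda x,y:(90+x/3.077,150+y/3.077)
for p in [(84,97),(328,83),(91,265),(339,247)]: print("rim",plane(ct,*z(*p),.045))
g=gray(T,125); print("cyls",blobs(g,335,185,400,285,40)); 
sub=(gray(T,175))[236:284,350:400]
print("bright cyl",blobs(gray(T,175),335,185,400,285,40))
for nm,p in (("bore c",(374,258)),):print(nm,plane(ct,*p,.085))
for p in [(265,135),(266,280)]: print("guard",plane(ct,*p,.13))
print("bearing",plane(ct,90+118/3.077,150+351/3.077,.012))
cv2.imwrite("pics/zoom2.png",np.hstack([cv2.resize(T[190:290,340:440],(400,400),interpolation=2),cv2.resize(S[140:240,185:285],(400,400),interpolation=2)]))
```

```text
tab (array([0.6086, 0.246 , 0.1799]), np.float64(0.002528080387005301))
gauge top (array([0.4421, 0.1732, 0.1031]), np.float64(0.0032276009512484656)) [0.4429 0.1717 0.105 ]
rim [0.6204 0.3319 0.045 ]
rim [0.6275 0.1491 0.045 ]
rim [0.4924 0.3227 0.045 ]
rim [0.5015 0.1407 0.045 ]
cyls [((np.float64(361.3), np.float64(206.5)), [344, 189, 35, 35], 954), ((np.float64(374.3), np.float64(258.1)), [355, 238, 40, 41], 1061)]
bright cyl [((np.float64(361.4), np.float64(206.1)), [345, 190, 34, 33], 895), ((np.float64(374.4), np.float64(258.0)), [355, 239, 40, 39], 939)]
bore c [ 0.4238 -0.2451  0.085 ]
guard [ 0.6966 -0.0115  0.13  ]
guard [ 0.3789 -0.006   0.13  ]
bearing [0.432  0.3096 0.012 ]
```

View pics/zoom2.png

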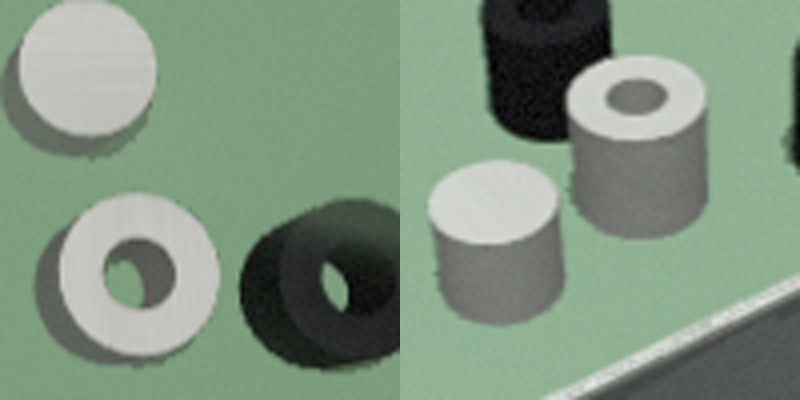

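Measurements are consistent: the gauge stands 0.118 m out from the case centre, tab-to-hinge is 0.136 m, and the lid is at about 1.41 rad. I'll move behind the lid with the fingers shut and passing above it.

>>> arm_command(rows=[{"tx": -0.12,"ty": -0.04,"tz": -0.1,"hand": 1},{"tx": -0.3,"ty": -0.1,"tz": -0.1,"hand": 1},{"tx": -0.48,"ty": -0.16,"tz": -0.1,"hand": 1},{"tx": -0.66,"ty": -0.21,"tz": -0.1,"hand": 1},{"tx": -0.84,"ty": -0.27,"tz": -0.1,"hand": 1},{"tx": -1,"ty": -0.32,"tz": -0.1,"hand": 1}])

```text
invalid input at $.rows[0]: expected keys ax, ay, az, tx, ty, tz, hand
```

>>> arm_command(rows=[{"tx": -0.18,"ty": -0.06,"az": -0.1,"hand": 1},{"tx": -0.36,"ty": -0.12,"az": -0.2,"hand": 1},{"tx": -0.54,"ty": -0.17,"az": -0.3,"hand": 1},{"tx": -0.72,"ty": -0.23,"az": -0.39,"hand": 1},{"tx": -0.9,"ty": -0.29,"az": -0.39,"hand": 1},{"tx": -1,"ty": -0.32,"az": -0.39,"hand": 1},{"tx": -1,"ty": -0.32,"az": -0.39,"hand": 1},{"tx": -1,"ty": -0.32,"az": -0.39,"hand": 1}])

```text
invalid input at $.rows[0]: expected keys ax, ay, az, tx, ty, tz, hand
```

```bash
cat >> h.py <<'E'
from scipy.spatial.transform import Rotation as Ro
def Rt(s): q=s["eef_rot"];return Ro.from_quat([q[1],q[2],q[3],q[0]]).as_matrix()
def need(X):
    s=arm.state();R=Rt(s);return np.round(R.T@(np.array(X)-s["position"])/.25,3)
def show():
    s=arm.state();R=Rt(s)
    print(round(s["clock"],2),np.round(s["position"],4),"toolx",np.round(R[:,0],3),"y",np.round(R[:,1],3),"F",np.round(s["contact_force"],1),"w",round(s["grip_width"],4),round(s["gripper_force"],1),np.round(s["joint_positions"],2))
E
python3 -c "
from h import *
show();print(need([.70,.2,.25]),need([.70,.2,.15]))"
```

```text
0.1 [0.1438 0.5565 0.2309] toolx [-0.968  0.25   0.   ] y [ 0.25   0.968 -0.001] F [ 0.3 -0.2  0.2] w 0.0856 0.0 [-1.36  0.71 -0.03  1.48  0.02  0.95 -0.08]
[-2.511 -0.824 -0.076] [-2.511 -0.824  0.324]
```

>>> arm_command(rows=[{"ax": 0,"ay": 0,"az": 0,"tx": -0.12,"ty": -0.04,"tz": -0.1,"hand": 1},{"ax": 0,"ay": 0,"az": 0,"tx": -0.3,"ty": -0.1,"tz": -0.1,"hand": 1},{"ax": 0,"ay": 0,"az": 0,"tx": -0.48,"ty": -0.16,"tz": -0.1,"hand": 1},{"ax": 0,"ay": 0,"az": 0,"tx": -0.66,"ty": -0.21,"tz": -0.1,"hand": 1},{"ax": 0,"ay": 0,"az": 0,"tx": -0.84,"ty": -0.27,"tz": -0.1,"hand": 1},{"ax": 0,"ay": 0,"az": 0,"tx": -1,"ty": -0.32,"tz": -0.1,"hand": 1}])

```text
clock: 0.7
position: [0.3676, 0.415, 0.2561]
eef_rot: [0.0, 0.126, 0.992, -0.0]
contact_force: [0.3, -0.5, -0.4]
grip_width: 0.0003
gripper_force: 0.0
```

>>> arm_command(rows=[{"ax": 0,"ay": 0,"az": -0.1,"tx": -0.18,"ty": -0.06,"tz": 0,"hand": 1},{"ax": 0,"ay": 0,"az": -0.2,"tx": -0.36,"ty": -0.12,"tz": 0,"hand": 1},{"ax": 0,"ay": 0,"az": -0.3,"tx": -0.54,"ty": -0.17,"tz": 0,"hand": 1},{"ax": 0,"ay": 0,"az": -0.39,"tx": -0.72,"ty": -0.23,"tz": 0,"hand": 1},{"ax": 0,"ay": 0,"az": -0.39,"tx": -0.9,"ty": -0.29,"tz": 0,"hand": 1},{"ax": 0,"ay": 0,"az": -0.39,"tx": -1,"ty": -0.32,"tz": 0,"hand": 1},{"ax": 0,"ay": 0,"az": -0.39,"tx": -1,"ty": -0.32,"tz": 0,"hand": 1},{"ax": 0,"ay": 0,"az": -0.39,"tx": -1,"ty": -0.32,"tz": 0,"hand": 1}])

```text
clock: 1.5
position: [0.5877, 0.2766, 0.2557]
eef_rot: [-0.001, -0.027, 1.0, -0.0]
contact_force: [-1.2, 0.8, -0.1]
grip_width: -0.0002
gripper_force: 0.0
```

```bash
python3 -c "
from h import *
show();print(need([.70,.2,.25]),need([.70,.2,.15]))"
```

```text
1.5 [0.5877 0.2766 0.2557] toolx [-0.999 -0.053  0.001] y [-0.053  0.999 -0.   ] F [-1.2  0.8 -0.1] w -0.0002 0.0 [-0.42  0.82 -0.17  1.13  0.13  1.21  1.04]
[-0.432 -0.33   0.022] [-0.433 -0.33   0.422]
```

>>> arm_command(rows=[{"ax": 0,"ay": 0,"az": 0,"tx": -0.15,"ty": -0.11,"tz": 0,"hand": 1},{"ax": 0,"ay": 0,"az": 0,"tx": -0.3,"ty": -0.22,"tz": 0,"hand": 1},{"ax": 0,"ay": 0,"az": 0,"tx": -0.43,"ty": -0.33,"tz": 0.02,"hand": 1},{"ax": 0,"ay": 0,"az": 0,"tx": -0.43,"ty": -0.33,"tz": 0.12,"hand": 1},{"ax": 0,"ay": 0,"az": 0,"tx": -0.43,"ty": -0.33,"tz": 0.22,"hand": 1},{"ax": 0,"ay": 0,"az": 0,"tx": -0.43,"ty": -0.33,"tz": 0.32,"hand": 1},{"ax": 0,"ay": 0,"az": 0,"tx": -0.43,"ty": -0.33,"tz": 0.42,"hand": 1},{"ax": 0,"ay": 0,"az": 0,"tx": -0.43,"ty": -0.33,"tz": 0.42,"hand": 1}])

```text
clock: 2.3
position: [0.6977, 0.2009, 0.1484]
eef_rot: [-0.003, -0.028, 1.0, -0.001]
contact_force: [-0.4, -0.0, -1.1]
grip_width: 0.0001
gripper_force: 0.0
```

Run:
```python
from h import *
show()
cv2.imwrite("pics/s1.png",optics.get_image("scene")[:,:,::-1])
# path: lid outer-face point + finger half depth
H=np.array([.625,.0455]); p=arm.state()["position"]
for th,r in [(1.45,.105),(1.3,.105),(1.15,.105),(1.,.105),(.85,.105),(.7,.105),(.55,.104),(.4,.103),(.3,.102),(.2,.101),(.1,.1),(.05,.1),(0,.1),(-.03,.1)]:
    c,s=np.cos(th),np.sin(th); P=H+r*np.array([-c,s])+.012*np.array([s,c])+[.011,0]
    print(th,np.round(P,3),"tx %.2f tz %.2f"%(-(P[0]-p[0])/.25,-(P[1]-p[2])/.25))
```

```text
2.3 [0.6977 0.2009 0.1484] toolx [-0.998 -0.055  0.005] y [-0.055  0.998 -0.001] F [-0.4 -0.  -1.1] w 0.0001 0.0 [-0.27  1.07 -0.17  0.87  0.16  1.22  1.21]
1.45 [0.635 0.151] tx 0.25 tz -0.00
1.3 [0.619 0.15 ] tx 0.32 tz 0.00
1.15 [0.604 0.146] tx 0.38 tz 0.02
1.0 [0.589 0.14 ] tx 0.44 tz 0.04
0.85 [0.576 0.132] tx 0.49 tz 0.07
0.7 [0.563 0.122] tx 0.54 tz 0.11
0.55 [0.554 0.11 ] tx 0.58 tz 0.16
0.4 [0.546 0.097] tx 0.61 tz 0.22
0.3 [0.542 0.087] tx 0.63 tz 0.25
0.2 [0.539 0.077] tx 0.64 tz 0.29
0.1 [0.538 0.067] tx 0.64 tz 0.33
0.05 [0.537 0.062] tx 0.65 tz 0.35
0 [0.536 0.057] tx 0.65 tz 0.37
-0.03 [0.536 0.054] tx 0.65 tz 0.39
```

View pics/s1.png

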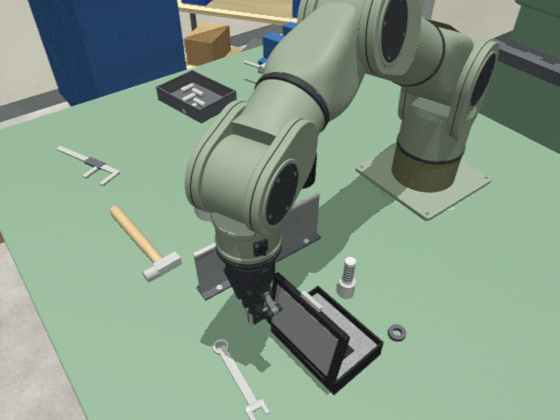

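The fingers (scene ≈(255,310)) are behind the lid's outer face and clear of everything. Now the closing sweep.

>>> arm_command(rows=[{"ax": 0,"ay": 0,"az": 0,"tx": 0.08,"ty": 0,"tz": 0,"hand": 1},{"ax": 0,"ay": 0,"az": 0,"tx": 0.16,"ty": 0,"tz": 0,"hand": 1},{"ax": 0,"ay": 0,"az": 0,"tx": 0.21,"ty": 0,"tz": 0,"hand": 1},{"ax": 0,"ay": 0,"az": 0,"tx": 0.25,"ty": 0,"tz": 0,"hand": 1},{"ax": 0,"ay": 0,"az": 0,"tx": 0.29,"ty": 0,"tz": 0,"hand": 1},{"ax": 0,"ay": 0,"az": 0,"tx": 0.32,"ty": 0,"tz": 0,"hand": 1},{"ax": 0,"ay": 0,"az": 0,"tx": 0.35,"ty": 0,"tz": 0.01,"hand": 1},{"ax": 0,"ay": 0,"az": 0,"tx": 0.38,"ty": 0,"tz": 0.02,"hand": 1},{"ax": 0,"ay": 0,"az": 0,"tx": 0.41,"ty": 0,"tz": 0.03,"hand": 1},{"ax": 0,"ay": 0,"az": 0,"tx": 0.44,"ty": 0,"tz": 0.04,"hand": 1},{"ax": 0,"ay": 0,"az": 0,"tx": 0.465,"ty": 0,"tz": 0.055,"hand": 1},{"ax": 0,"ay": 0,"az": 0,"tx": 0.49,"ty": 0,"tz": 0.07,"hand": 1},{"ax": 0,"ay": 0,"az": 0,"tx": 0.515,"ty": 0,"tz": 0.09,"hand": 1},{"ax": 0,"ay": 0,"az": 0,"tx": 0.54,"ty": 0,"tz": 0.11,"hand": 1},{"ax": 0,"ay": 0,"az": 0,"tx": 0.56,"ty": 0,"tz": 0.135,"hand": 1},{"ax": 0,"ay": 0,"az": 0,"tx": 0.58,"ty": 0,"tz": 0.16,"hand": 1}])

```text
clock: 3.95
position: [0.5544, 0.1923, 0.1107]
eef_rot: [-0.0, -0.027, 1.0, -0.0]
contact_force: [0.2, -0.8, 2.0]
grip_width: -0.0003
gripper_force: 0.6
```

```bash
python3 -c "
from h import *
show();print(need([.542,.19,.087]),need([.537,.19,.062]),need([.536,.19,.056]))"
```

```text
3.95 [0.5544 0.1923 0.1107] toolx [-0.999 -0.054  0.   ] y [-0.054  0.999 -0.   ] F [ 0.2 -0.8  2. ] w -0.0003 0.6 [-0.31  0.88 -0.16  1.57  0.19  0.7   1.07]
[ 0.05  -0.006  0.095] [ 0.07  -0.005  0.195] [ 0.074 -0.005  0.219]
```

>>> arm_command(rows=[{"ax": 0,"ay": 0,"az": 0,"tx": 0.02,"ty": 0,"tz": 0.03,"hand": 1},{"ax": 0,"ay": 0,"az": 0,"tx": 0.04,"ty": 0,"tz": 0.06,"hand": 1},{"ax": 0,"ay": 0,"az": 0,"tx": 0.05,"ty": 0,"tz": 0.09,"hand": 1},{"ax": 0,"ay": 0,"az": 0,"tx": 0.06,"ty": 0,"tz": 0.12,"hand": 1},{"ax": 0,"ay": 0,"az": 0,"tx": 0.065,"ty": 0,"tz": 0.15,"hand": 1},{"ax": 0,"ay": 0,"az": 0,"tx": 0.07,"ty": 0,"tz": 0.175,"hand": 1},{"ax": 0,"ay": 0,"az": 0,"tx": 0.07,"ty": 0,"tz": 0.195,"hand": 1},{"ax": 0,"ay": 0,"az": 0,"tx": 0.07,"ty": 0,"tz": 0.205,"hand": 1},{"ax": 0,"ay": 0,"az": 0,"tx": 0.07,"ty": 0,"tz": 0.212,"hand": 1},{"ax": 0,"ay": 0,"az": 0,"tx": 0.07,"ty": 0,"tz": 0.216,"hand": 1},{"ax": 0,"ay": 0,"az": 0,"tx": 0.07,"ty": 0,"tz": 0.218,"hand": 1}])

```text
clock: 5.05
position: [0.5375, 0.1914, 0.0574]
eef_rot: [0.0, -0.027, 1.0, -0.0]
contact_force: [-4.9, -1.3, 18.9]
grip_width: 0.0
gripper_force: 9.2
```

Contact is 19 N at z=0.0574, so the lid is shut. I'll rise, open, and look from above the gauge.

>>> arm_command(rows=[{"ax": 0,"ay": 0,"az": 0,"tx": 0,"ty": 0,"tz": -0.1,"hand": 1},{"ax": 0,"ay": 0,"az": 0,"tx": 0,"ty": 0,"tz": -0.25,"hand": 0},{"ax": 0,"ay": 0,"az": 0,"tx": 0,"ty": 0,"tz": -0.42,"hand": -1},{"ax": 0,"ay": 0,"az": 0,"tx": 0.1,"ty": -0.02,"tz": -0.6,"hand": -1},{"ax": 0,"ay": 0,"az": 0,"tx": 0.25,"ty": -0.04,"tz": -0.65,"hand": -1},{"ax": 0,"ay": 0,"az": 0,"tx": 0.38,"ty": -0.06,"tz": -0.65,"hand": -1},{"ax": 0,"ay": 0,"az": 0,"tx": 0.38,"ty": -0.06,"tz": -0.65,"hand": -1},{"ax": 0,"ay": 0,"az": 0,"tx": 0.38,"ty": -0.06,"tz": -0.65,"hand": -1}])

```text
clock: 5.85
position: [0.4437, 0.1714, 0.2198]
eef_rot: [0.001, -0.027, 1.0, 0.0]
contact_force: [1.1, 0.6, 0.5]
grip_width: 0.0853
gripper_force: 0.0
```

```bash
python3 -c "
from h import *
show();c=optics.camera_info('wrist')
cv2.imwrite('pics/w1.png',optics.get_image('wrist')[:,:,::-1]);import pickle;pickle.dump(c,open('w1.pkl','wb'))
print('tcp cam',np.round(-np.array(c['R']).T@c['t'],3),proj(c,np.array([.4425,.1724,.105])),need([.4425,.1724,.059]))
cv2.imwrite('pics/sc2.png',optics.get_image('scene')[:,:,::-1])
"
```

```text
5.85 [0.4437 0.1714 0.2198] toolx [-0.999 -0.054 -0.001] y [-0.054  0.999  0.   ] F [1.1 0.6 0.5] w 0.0853 0.0 [-0.33  0.58 -0.18  1.85  0.15  0.72  1.03]
tcp cam [0.374 0.169 0.362] [278.22645322 205.74834192] [0.006 0.004 0.642]
```

View pics/w1.png

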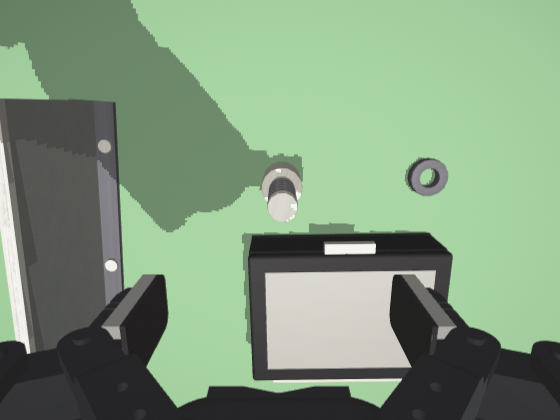

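The wrist view shows the shut lid and the gauge's top disk at (283,206), against a predicted (278,206). The bearing is at (428,177), well clear of it.

```bash
python3 -c "
from h import *
import pickle;c=pickle.load(open('w1.pkl','rb'))
I=cv2.imread('pics/w1.png');m=(I.min(2)>175)
print(blobs(m,255,170,310,230,30),c['fx'])
X=plane(c,283,206.5,.105);print(X,need([X[0],X[1],.06]))
B=plane(c,428,177,.012);print(B)
"
```

```text
[((np.float64(271.2), np.float64(180.3)), [263, 170, 24, 31], 232), ((np.float64(290.2), np.float64(174.5)), [287, 171, 7, 9], 40), ((np.float64(298.1), np.float64(192.0)), [296, 183, 5, 17], 50), ((np.float64(282.1), np.float64(207.3)), [268, 193, 29, 29], 672)] 377.18304348342343
[0.44286486 0.17579045 0.105     ] [0.004 0.017 0.637]
[0.43180956 0.31253885 0.012     ]
```

>>> arm_command(rows=[{"ax": 0,"ay": 0,"az": 0,"tx": 0.005,"ty": 0.015,"tz": 0.1,"hand": -1},{"ax": 0,"ay": 0,"az": 0,"tx": 0.005,"ty": 0.015,"tz": 0.22,"hand": -1},{"ax": 0,"ay": 0,"az": 0,"tx": 0.005,"ty": 0.015,"tz": 0.34,"hand": -1},{"ax": 0,"ay": 0,"az": 0,"tx": 0.005,"ty": 0.015,"tz": 0.46,"hand": -1},{"ax": 0,"ay": 0,"az": 0,"tx": 0.005,"ty": 0.015,"tz": 0.56,"hand": -1},{"ax": 0,"ay": 0,"az": 0,"tx": 0.005,"ty": 0.015,"tz": 0.62,"hand": -1},{"ax": 0,"ay": 0,"az": 0,"tx": 0.005,"ty": 0.015,"tz": 0.64,"hand": -1},{"ax": 0,"ay": 0,"az": 0,"tx": 0.005,"ty": 0.015,"tz": 0.64,"hand": -1},{"ax": 0,"ay": 0,"az": 0,"tx": 0.005,"ty": 0.015,"tz": 0.64,"hand": -0.2},{"ax": 0,"ay": 0,"az": 0,"tx": 0.005,"ty": 0.015,"tz": 0.64,"hand": 0.2},{"ax": 0,"ay": 0,"az": 0,"tx": 0.005,"ty": 0.015,"tz": 0.64,"hand": 0.4},{"ax": 0,"ay": 0,"az": 0,"tx": 0.005,"ty": 0.015,"tz": 0.64,"hand": 0.6},{"ax": 0,"ay": 0,"az": 0,"tx": 0.005,"ty": 0.015,"tz": 0.64,"hand": 0.8},{"ax": 0,"ay": 0,"az": 0,"tx": 0.005,"ty": 0.015,"tz": 0.64,"hand": 1},{"ax": 0,"ay": 0,"az": 0,"tx": 0.005,"ty": 0.015,"tz": 0.64,"hand": 1},{"ax": 0,"ay": 0,"az": 0,"tx": 0.005,"ty": 0.015,"tz": 0.64,"hand": 1},{"ax": 0,"ay": 0,"az": 0,"tx": 0.005,"ty": 0.015,"tz": 0.64,"hand": 1}], newtons=60)

```text
clock: 7.65
position: [0.4421, 0.1749, 0.0597]
eef_rot: [0.0, -0.027, 1.0, -0.0]
contact_force: [0.1, -1.7, 7.3]
grip_width: 0.021
gripper_force: 58.2
```

The gauge is gripped at 21 mm with 58 N. Lift straight up, then check it.

>>> arm_command(rows=[{"ax": 0,"ay": 0,"az": 0,"tx": 0,"ty": 0,"tz": -0.03,"hand": 1},{"ax": 0,"ay": 0,"az": 0,"tx": 0,"ty": 0,"tz": -0.1,"hand": 1},{"ax": 0,"ay": 0,"az": 0,"tx": 0,"ty": 0,"tz": -0.2,"hand": 1},{"ax": 0,"ay": 0,"az": 0,"tx": 0,"ty": 0,"tz": -0.31,"hand": 1},{"ax": 0,"ay": 0,"az": 0,"tx": 0,"ty": 0,"tz": -0.42,"hand": 1},{"ax": 0,"ay": 0,"az": 0,"tx": 0,"ty": 0,"tz": -0.53,"hand": 1},{"ax": 0,"ay": 0,"az": 0,"tx": 0,"ty": 0,"tz": -0.64,"hand": 1},{"ax": 0,"ay": 0,"az": 0,"tx": 0,"ty": 0,"tz": -0.72,"hand": 1},{"ax": 0,"ay": 0,"az": 0,"tx": 0,"ty": 0,"tz": -0.76,"hand": 1},{"ax": 0,"ay": 0,"az": 0,"tx": 0,"ty": 0,"tz": -0.76,"hand": 1}])

```text
clock: 8.65
position: [0.4419, 0.175, 0.2506]
eef_rot: [0.001, -0.027, 1.0, 0.0]
contact_force: [-0.2, -0.2, -4.8]
grip_width: 0.0204
gripper_force: 58.9
```

```bash
python3 -c "
from h import *
show();print(need([.43,0,.25]),need([.4235,-.2465,.25]))
c=optics.camera_info('scene');P=arm.state()['position'];print(proj(c,P+[0,0,-.0597]),proj(c,P+[0,0,.045]))
I=optics.get_image('scene')[:,:,::-1];cv2.imwrite('pics/s3.png',I)"
```

```text
8.65 [0.4419 0.175  0.2506] toolx [-0.999 -0.053 -0.002] y [-0.053  0.999  0.   ] F [-0.2 -0.2 -4.8] w 0.0204 58.9 [-0.33  0.54 -0.2   1.8   0.14  0.81  1.03]
[ 0.085 -0.697  0.002] [ 1.64e-01 -1.68e+00  1.00e-03]
[355.09006626 230.27754809] [361.75985212 188.13336641]
```

View pics/s3.png

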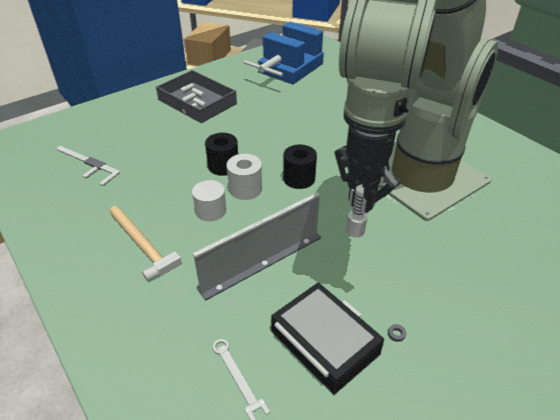

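The lid is shut, and the gauge hangs upright with its nose at scene (356,229). The bored cylinder is undisturbed at (244,165). Next I refine the bore centre from the existing pictures.

Run:
```python
from h import *
np.set_printoptions(precision=4,suppress=True)
S=cv2.imread("pics/scene0.png");T=cv2.imread("pics/top0.png");cs=optics.camera_info("scene");ct=optics.camera_info("top")
E={}
for n,I,c,(x0,y0,x1,y1) in (("scene",S,cs,(222,148,268,180)),("top",T,ct,(350,234,400,284))):
    for t in (175,190):
        m=(I[y0:y1,x0:x1].min(2)>t).astype(np.uint8)
        k=max(cv2.findContours(m,cv2.RETR_EXTERNAL,cv2.CHAIN_APPROX_NONE)[0],key=cv2.contourArea)
        e=cv2.fitEllipse(cv2.convexHull(k));p=np.array(e[0])+[x0,y0];E[n]=p;d=plane(c,*p,.085)
        print(n,t,p,e[1],d)
print(two(cs,E["scene"],ct,E["top"]))
```

```text
scene 175 [243.8563 163.9779] (20.83821678161621, 33.782283782958984) [ 0.4232 -0.2412  0.085 ]
scene 190 [243.7475 163.9244] (20.547786712646484, 32.753211975097656) [ 0.4233 -0.2415  0.085 ]
top 175 [374.3589 258.0113] (38.219947814941406, 39.86437225341797) [ 0.4238 -0.2459  0.085 ]
top 190 [369.1206 259.0605] (27.51788330078125, 33.793601989746094) [ 0.4218 -0.2341  0.085 ]
(array([ 0.4237, -0.2355,  0.088 ]), np.float64(0.005909752488830599))
```

>>> arm_command(rows=[{"ax": 0,"ay": 0,"az": 0,"tx": 0.01,"ty": -0.06,"tz": 0,"hand": 1},{"ax": 0,"ay": 0,"az": 0,"tx": 0.02,"ty": -0.18,"tz": 0,"hand": 1},{"ax": 0,"ay": 0,"az": 0,"tx": 0.04,"ty": -0.32,"tz": 0,"hand": 1},{"ax": 0,"ay": 0,"az": 0,"tx": 0.06,"ty": -0.46,"tz": 0,"hand": 1},{"ax": 0,"ay": 0,"az": 0,"tx": 0.08,"ty": -0.58,"tz": 0,"hand": 1},{"ax": 0,"ay": 0,"az": 0,"tx": 0.09,"ty": -0.66,"tz": 0,"hand": 1},{"ax": 0,"ay": 0,"az": 0,"tx": 0.09,"ty": -0.7,"tz": 0,"hand": 1},{"ax": 0,"ay": 0,"az": 0,"tx": 0.09,"ty": -0.7,"tz": 0,"hand": 1},{"ax": 0,"ay": 0,"az": 0,"tx": 0.09,"ty": -0.7,"tz": 0,"hand": 1}])

```text
clock: 9.6
position: [0.4288, -0.0001, 0.249]
eef_rot: [-0.0, -0.027, 1.0, 0.0]
contact_force: [-0.6, 0.2, -3.4]
grip_width: 0.0209
gripper_force: 59.3
```

Over the guard with the nose at about 0.19 m. Continue to above the bore, around (0.4235,-0.243), staying high, and look there.

>>> arm_command(rows=[{"ax": 0,"ay": 0,"az": 0,"tx": 0.01,"ty": -0.08,"tz": 0,"hand": 1},{"ax": 0,"ay": 0,"az": 0,"tx": 0.02,"ty": -0.22,"tz": 0,"hand": 1},{"ax": 0,"ay": 0,"az": 0,"tx": 0.04,"ty": -0.37,"tz": 0,"hand": 1},{"ax": 0,"ay": 0,"az": 0,"tx": 0.05,"ty": -0.52,"tz": 0,"hand": 1},{"ax": 0,"ay": 0,"az": 0,"tx": 0.06,"ty": -0.67,"tz": 0,"hand": 1},{"ax": 0,"ay": 0,"az": 0,"tx": 0.07,"ty": -0.8,"tz": 0,"hand": 1},{"ax": 0,"ay": 0,"az": 0,"tx": 0.07,"ty": -0.9,"tz": 0,"hand": 1},{"ax": 0,"ay": 0,"az": 0,"tx": 0.07,"ty": -0.95,"tz": 0,"hand": 1},{"ax": 0,"ay": 0,"az": 0,"tx": 0.07,"ty": -0.97,"tz": 0,"hand": 1},{"ax": 0,"ay": 0,"az": 0,"tx": 0.07,"ty": -0.97,"tz": 0,"hand": 1},{"ax": 0,"ay": 0,"az": 0,"tx": 0.07,"ty": -0.97,"tz": 0,"hand": 1}])

```text
clock: 10.7
position: [0.4246, -0.2426, 0.2494]
eef_rot: [-0.0, -0.028, 1.0, 0.0]
contact_force: [0.4, 0.7, -5.0]
grip_width: 0.0208
gripper_force: 59.7
```

```bash
python3 -c "
from h import *
show();import pickle
c=optics.camera_info('wrist');W=optics.get_image('wrist')[:,:,::-1];P=arm.state()['position'];pickle.dump((c,P),open('w2.pkl','wb'))
cv2.imwrite('pics/w2raw.png',W)
cs=optics.camera_info('scene');S=optics.get_image('scene')[:,:,::-1];cv2.imwrite('pics/s4raw.png',S)
print('wrist bore',proj(c,np.array([.4235,-.243,.085])),'nose',proj(c,P-[0,0,.0597]),'scene bore',proj(cs,np.array([.4235,-.243,.085])),'nose',proj(cs,P-[0,0,.0597]))
cv2.imwrite('pics/v2.png',np.hstack([W[:,80:480],cv2.resize(S[100:205,190:290],(400,420),interpolation=2)]))
"
```

```text
10.7 [ 0.4246 -0.2426  0.2494] toolx [-0.998 -0.055  0.   ] y [-0.055  0.998  0.   ] F [ 0.4  0.7 -5. ] w 0.0208 59.7 [ 0.6   0.56 -0.25  1.76  0.18  0.85  1.9 ]
wrist bore [276.69019383 190.55879682] nose [276.01686297 232.91361641] scene bore [243.37295889 163.66158288] nose [240.98969069 129.22119043]
```

View pics/v2.png

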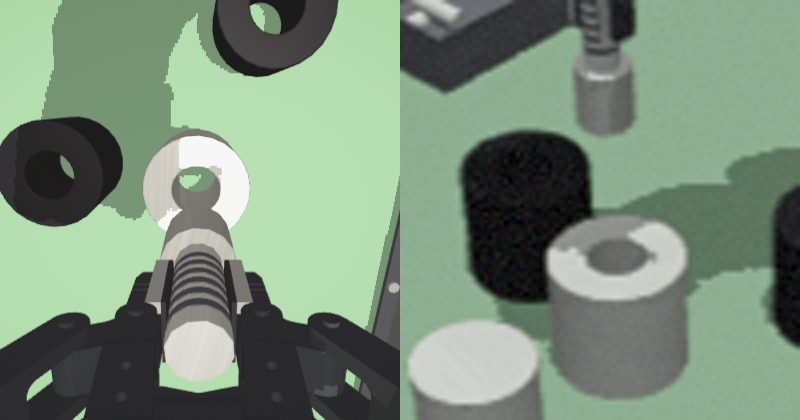

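The cylinder and gauge line up well in both views: wrist bore column ≈277, scene bore ≈(243.9,164.1), nose ≈(240.8,129.2). I'll do a known-radius circle fit on the cylinder's upper rim in the wrist view.

Run:
```python
from h import *
import pickle
from scipy.optimize import least_squares
c,P=pickle.load(open('w2.pkl','rb'));W=cv2.imread('pics/w2raw.png').astype(int)
m=(W.max(2)-W.min(2)<45)&(W.min(2)>165)
pts=[]
for u in range(232,322,3):
    v=np.where(m[120:200,u])[0]
    if len(v): pts.append((u,120+v[0]-.5))
for v in range(165,205,4):
    u=np.where(m[v,215:345])[0]
    if len(u): pts+= [(215+u[0]-.5,v),(215+u[-1]+.5,v)]
X=np.array([plane(c,u,v,.085)[:2] for u,v in pts])
f=lambda q:np.hypot(*(X-q).T)-.045
r=least_squares(f,[.4235,-.243],loss='soft_l1',f_scale=.001);print(r.x,np.round(1e3*f(r.x),1))
# bore rim: back edge points, radius .020
b=[]
for u in range(266,290,3):
    v=np.where(~m[150:190,u])[0]
    if len(v): b.append((u,150+v[0]-.5))
Y=np.array([plane(c,u,v,.085)[:2] for u,v in b]);g=lambda q:np.hypot(*(Y-q).T)-.02
r2=least_squares(g,r.x,loss='soft_l1',f_scale=.001);print(r2.x,np.round(1e3*g(r2.x),1))
cs=optics.camera_info('scene');print('scene',plane(cs,243.9,164.1,.085)[:2],'nose in scene',plane(cs,240.7,129.2,P[2]-.0597)[:2],P)
t=plane(c,80+199.5,350,P[2]+.045);print('handle top in wrist',t)
```

```text
[ 0.42380732 -0.24356052] [-0.3 -0.2 -0.3 -0.1 -0.3 -0.4 -0.2  0.2  0.  -0.   0.1  0.3  0.7  0.4
  0.3  0.2  0.4 -0.2  0.2 -0.1  0.5 -0.2 -0.1  0.2 -0.  -0.1  0.1 -0.2
  0.3 -0.4 -0.7 -0.6 -0.6 -0.5 -0.2 -0.1 -0.3 -0.2 -0.1 -0.9 -0.4 -0.4
 -0.6 -0.6 -0.4 -1.3 -0.8 -0.9 -1.  -1. ]
[ 0.4229143 -0.2426751] [ 0.8 -0.2 -0.  -0.4 -0.5 -0.2  0.3  0.4]
scene [ 0.42344173 -0.2406573 ] nose in scene [ 0.42505314 -0.24328695] [ 0.42454247 -0.2427903   0.2494336 ]
handle top in wrist [ 0.42526816 -0.24099552  0.2944336 ]
```

>>> arm_command(rows=[{"ax": 0,"ay": 0,"az": 0,"tx": 0.004,"ty": 0,"tz": 0.03,"hand": 1},{"ax": 0,"ay": 0,"az": 0,"tx": 0.004,"ty": 0,"tz": 0.08,"hand": 1},{"ax": 0,"ay": 0,"az": 0,"tx": 0.004,"ty": 0,"tz": 0.14,"hand": 1},{"ax": 0,"ay": 0,"az": 0,"tx": 0.004,"ty": 0,"tz": 0.2,"hand": 1},{"ax": 0,"ay": 0,"az": 0,"tx": 0.004,"ty": 0,"tz": 0.25,"hand": 1},{"ax": 0,"ay": 0,"az": 0,"tx": 0.004,"ty": 0,"tz": 0.29,"hand": 1},{"ax": 0,"ay": 0,"az": 0,"tx": 0.004,"ty": 0,"tz": 0.32,"hand": 1},{"ax": 0,"ay": 0,"az": 0,"tx": 0.004,"ty": 0,"tz": 0.345,"hand": 1},{"ax": 0,"ay": 0,"az": 0,"tx": 0.004,"ty": 0,"tz": 0.36,"hand": 1},{"ax": 0,"ay": 0,"az": 0,"tx": 0.004,"ty": 0,"tz": 0.37,"hand": 1},{"ax": 0,"ay": 0,"az": 0,"tx": 0.004,"ty": 0,"tz": 0.376,"hand": 1},{"ax": 0,"ay": 0,"az": 0,"tx": 0.004,"ty": 0,"tz": 0.376,"hand": 1},{"ax": 0,"ay": 0,"az": 0,"tx": 0.004,"ty": 0,"tz": 0.376,"hand": 1},{"ax": 0,"ay": 0,"az": 0,"tx": 0.004,"ty": 0,"tz": 0.376,"hand": 1},{"ax": 0,"ay": 0,"az": 0,"tx": 0.004,"ty": 0,"tz": 0.376,"hand": 1}])

```text
clock: 12.3
position: [0.4233, -0.2441, 0.1555]
eef_rot: [0.0, -0.027, 1.0, -0.0]
contact_force: [-1.2, -0.5, -5.6]
grip_width: 0.0201
gripper_force: 59.8
```

```bash
python3 -c "
from h import *
show()
cs=optics.camera_info('scene');S=optics.get_image('scene')[:,:,::-1];W=optics.get_image('wrist')[:,:,::-1]
P=arm.state()['position'];print(proj(cs,P-[0,0,.0597]),np.abs(arm.state()['qd']).max())
cv2.imwrite('pics/v3.png',np.hstack([W[:,80:480],cv2.resize(S[110:215,195:295],(400,420),interpolation=2)]))
"
```

```text
12.3 [ 0.4233 -0.2441  0.1555] toolx [-0.999 -0.053 -0.   ] y [-0.053  0.999 -0.   ] F [-1.2 -0.5 -5.6] w 0.0201 59.8 [ 0.57  0.7  -0.2   1.89  0.24  0.58  1.84]
[243.00517987 160.07138741] 0.001822921230853045
```

View pics/v3.png

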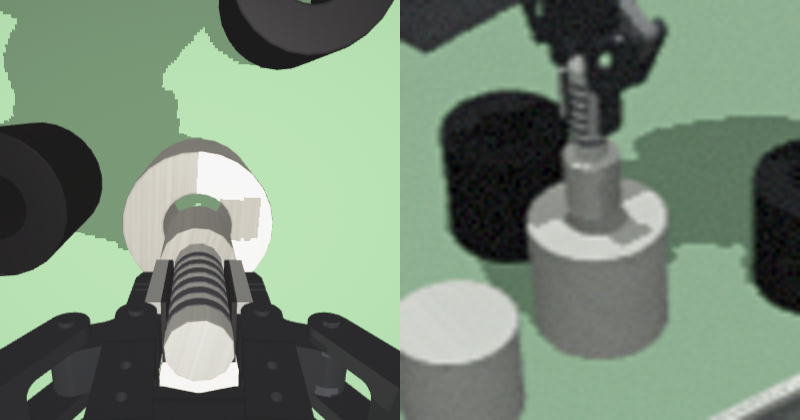

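The wrist view shows the gauge centred over the bore (columns ≈199 against 197.5). The scene view has it within about 2 mm (593 against 597.5 zoomed). The force is only the gauge's weight, so there is no contact. One small trim, then I hand in.

>>> arm_command(rows=[{"ax": 0,"ay": 0,"az": 0,"tx": 0.002,"ty": 0.003,"tz": 0,"hand": 1},{"ax": 0,"ay": 0,"az": 0,"tx": 0.002,"ty": 0.003,"tz": 0,"hand": 1},{"ax": 0,"ay": 0,"az": 0,"tx": 0.002,"ty": 0.003,"tz": 0,"hand": 1},{"ax": 0,"ay": 0,"az": 0,"tx": 0.002,"ty": 0.003,"tz": 0,"hand": 1},{"ax": 0,"ay": 0,"az": 0,"tx": 0.002,"ty": 0.003,"tz": 0,"hand": 1}])

```text
clock: 12.9
position: [0.4227, -0.2434, 0.1553]
eef_rot: [-0.0, -0.027, 1.0, -0.0]
contact_force: [-0.3, 0.1, -4.4]
grip_width: 0.0204
gripper_force: 59.8
```

```bash
python3 -c "
from h import *
from cell import job
show();print(job.close_job())"
```

```text
12.9 [ 0.4227 -0.2434  0.1553] toolx [-0.999 -0.053  0.   ] y [-0.053  0.999 -0.   ] F [-0.3  0.1 -4.4] w 0.0204 59.8 [ 0.57  0.7  -0.2   1.89  0.24  0.57  1.84]
the job is handed in; nothing more can be done
None
```

I handed the job in at about 13 s with the lid shut and the gauge held upright about 10 mm above the bore's mouth, centred to about 2 mm by camera; no verdict came back.

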